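# Hold a spring peg open over the rota card

### The arm

A 6-joint arm with a two-finger parallel gripper is mounted at the origin on the work surface. World frame = base frame: x ahead of the robot, y to its left, z up, the work surface at z = 0. Lengths are in mm, angles in rad, forces in N, time in s.
With the tool pointing down it reaches from about 300 to 950 mm from the base axis. Payload 3.1 kg.
Tool frame: the origin (TCP) lies midway between the tips of the shut fingers; the grasp point (between the pads) lies 19 mm behind it; z points along the fingers, y is the line along which they close (so a half turn about z gives the same grasp; the last joint's range is limited). The gripper opens to 85 mm and grips with 20 to 120 N. Pads are 22 mm wide; open, the fingers measure 114 mm over their backs; the gripper's body (76 mm by 85 mm) begins 54 mm behind the grasp point. The pads swing forward as they close: fully open they stand 13 mm farther back than shut.
Start: joints at [1.228, 0.308, 1.634, -0, 1.2, -0.07], TCP at [168.419, 601.886, 231.272] pointing down, gripper open.
Joint ranges: [-3.06, 3.06], [-0.79, 1.96], [0.05, 2.63], [-1.19, 4.34], [0.05, 2.64], [-2.94, 2.94]. Speed limits (rad/s): [2.79, 2.79, 3.14, 3.14, 3.14, 3.14].

### API

Orientations are given as a unit quaternion [w, x, y, z].
In Python, from rig import env, inverse_kinematics, vision, close_job gives the robot as it stands. Calls block until the motion is done:
- env.move_pose(position, orientation): joint-space move of the TCP to a pose.
- env.move_straight(position, ori=None, feed=150): straight line of the TCP; ori=None keeps the orientation; feed is the mean speed in mm/s.
- env.movej(angles): joint-space move.
- env.let_go() and env.grasp(grasp_force=None): open the fingers fully, or close them until they stop; grasp_force is the grip in N (None keeps the last).
- env.wait(seconds).
- inverse_kinematics(position, orientation): joint angles nearest the present ones, or None.
- env.state(): the state.
- vision.capture(name): name is "scene" or "top" or "wrist"; returns a dict with "frame" (400x640x3 uint8, blue, green, red), "fx", "fy", "cx", "cy" (pixels), "k1" (the pictures are not rectified: a ray, as slopes to the right and down, at radius r is drawn at 1 + k1 r^2 times it, then the intrinsics apply), "R" (3x3) and "t" (3): a world point X has camera coordinates R X + t; the wrist camera has in their place "T_tool_cam" (4x4, takes a point from camera to tool coordinates, whose origin is the TCP and whose axes are the flange's). Camera axes: x right, y down, z forward; pixel columns grow to the right and rows downward; lengths in mm; the calibration is good to about 2 mm. A picture is of the moment at which its call begins: read the wrist's pose just before it. There is no depth.
A pose or a line that the arm cannot do raises env.Unreachable and nothing moves.
- close_job(): hands the job in; it is judged then, once.
The state is a dict: "t": time; "joint_positions": joint angles; "joint_velocities": joint speeds; "tau": joint torques, N m; "ee_pos": TCP position; "tcp_rot": TCP orientation; "contact_force": force on the tool from outside, world axes, zero at the start; "wrist_torque": the same for the moment, N m; "gripper_width": finger opening in mm; "grip_force": force on a finger pad.
Only numpy, scipy, OpenCV 4.12 (cv2) and the standard library are available. Lean on these libraries where they do the work, as an engineer would, in place of code of your own. Each camera call takes 0.05 s, during which the arm holds its last target. There are 200 camera calls.

### The job

Slide the rota card in its bamboo stand along the shelf, without lifting it, squarely onto the middle of the teal mat and let go of it. Then take the red spring peg off the rim of the peg basket by squeezing its tails, and hold it wide open astride the middle of the card's top edge, one jaw on each side and touching neither the card nor the stand, so that I can tuck a slip in; finish still holding it open there. Leave the green peg and the other things on the shelf alone.

Things in the scene. Friction and masses are not known exactly. Their poses are not given: they have to be found in the camera images.
- stand: Loose bamboo card stand, 0.18-0.37 kg: flat base 70 (x) x 130 (y) x 8 mm; on its middle a slot bar 20 mm thick (x), 112 long (y), 8 to 30 mm above the shelf, to be gripped across x with the card between the fingers; in it, fixed, a stiff white card with coloured squares, 3 mm thick (x), 105 wide (y), top 74 mm above the shelf. Origin: centre of underside; x = card's normal, z up.
- card_top (a point): Middle of the card's top edge, 74 mm above the stand's origin; same axes as the stand (x across the card, y along its edge).
- mat: Teal mat, paper-thin and flat on the shelf (under 1.5 mm, nothing catches on it; it stays where it is), 120 (x) x 180 (y) mm. Origin: its centre. The stand belongs centred on it with its long side (y) along the mat's long side (y), either way round.
- basket: White plastic peg basket, fixed: 110 (x) x 200 (y) x 70 mm tall, walls 4 mm, open top, small pegs lying low inside are part of it. Origin: centre of underside. The two big pegs bite the rim of its -x long wall (mid-plane 53 mm from the origin), tails up, 45 mm either side of the wall's middle.
- clip: Red spring peg, 48 g, loose, biting the basket rim: 95 mm tall, 26 wide (y), jaws down, tails up; mirror halves on a sprung pivot 42 mm above the jaw tips. Origin: between the jaw tips, at first 52 mm above the shelf; fixed to the -x half. x = squeeze and opening direction, z to the tails. Tails 41 mm over their outer faces at 80 mm above the tips, 49 at the top. Throat 35 mm deep.
- clip_lever (a joint): Opening angle of the red peg, rad: 0 biting the 4 mm rim, -0.09 shut empty, 0.6 fully squeezed (stop). Jaw tip gap = 4 mm + 42 mm x angle; outer width of the tails 80 mm above the tips = 41 mm - 38 mm x angle. Squeezing there takes about 7 N to start opening, 13 N fully open; it springs shut when let go.
- clip_jaw_a (a point): Inner face of the tip of the red peg's -x jaw.
- clip_jaw_b (a point): Inner face of the tip of the red peg's +x jaw.
- clip2: The green spring peg, same shape as the red one, on the same rim 90 mm beside it; leave it alone. Origin and axes like those of clip.
- bleach: Yellow bleach bottle with a blue twist cap, 88 mm diameter, 240 mm tall; leave alone. Origin: centre of the underside.
- jar: Empty glass jar without lid, 84 mm diameter, 125 mm tall; leave alone. Origin: centre of the underside.
- brush: Bamboo scrub brush lying on its bristles, 50 x 140 x 73 mm; leave alone. Origin: centre of the underside.
- hanger: Blue plastic clothes hanger lying flat, 410 mm wide, 10 mm thick; leave alone. Origin: at the shelf, under its neck.
- crank: Steel crank lever for the drying poles, lying flat, about 255 x 150 x 24 mm, black grip; leave alone. Origin: at the shelf, on the shaft.
Mind the look-alikes: they are no part of the job. What is shaped like the stand but black is not meant.

How it is judged:
By the outcome, as a careful person would: the job done as asked, in the order asked, and still so for the second after the job is handed in, while the arm keeps its last pose, push and grip.
It also fails if it takes over 59 s, if anything falls off the work surface, if the arm or the gripper's body presses on something with over 40 N, if the wrist force passes 120 N, or if a joint passes its speed limit or range.

## Working session

There is one attempt and no reset: what is moved stays moved. The work goes in short steps, each a Python script; the robot and the scene stay as the last script left them, time stands still between calls to the robot, and variables do not carry over. Pictures are saved under pics/ and viewed, at most 10 in all, crops included, and the job is handed in when it is done.

```bash
ls; mkdir -p pics
python3 - <<'E'
from rig import env, vision
import cv2, json, numpy as np
for n in ("scene","top"):
    c=vision.capture(n); cv2.imwrite(f"pics/{n}0.png",c["frame"])
    print(n,{k:(np.round(v,4).tolist() if k!="frame" else 0) for k,v in c.items()})
s=env.state(); print(s["t"],s["tcp_rot"],s["gripper_width"])
c=vision.capture("wrist"); print(np.round(c["T_tool_cam"],3).tolist(),c["fx"],c["cx"],c["cy"],c["k1"])
E
```

```text
pics
scene {'frame': 0, 'fx': 361.1704, 'fy': 361.1704, 'cx': 321.0361, 'cy': 200.9004, 'k1': 0.0099, 'R': [[0.7986, 0.6018, -0.0059], [0.4314, -0.5792, -0.6916], [-0.4197, 0.5498, -0.7222]], 't': [-422.606, -172.7518, 1555.199]}
top {'frame': 0, 'fx': 374.7981, 'fy': 374.7981, 'cx': 319.5054, 'cy': 202.6196, 'k1': -0.0394, 'R': [[0.0282, -0.9993, 0.0231], [-0.9915, -0.0309, -0.1262], [0.1268, -0.0194, -0.9917]], 't': [-33.6375, 556.7467, 1351.488]}
0.1 [-2.01297364e-04  1.35956474e-01  9.90714229e-01 -1.05502498e-03] 85.29705074390583
[[0.0, -0.962, -0.272, 67.8], [1.0, -0.0, 0.0, -0.015], [-0.0, -0.272, 0.962, -142.569], [0.0, 0.0, 0.0, 1.0]] 327.90356185079315 317.7916023443586 202.0883619397701 -0.05709871691984875
```

View pics/scene0.png

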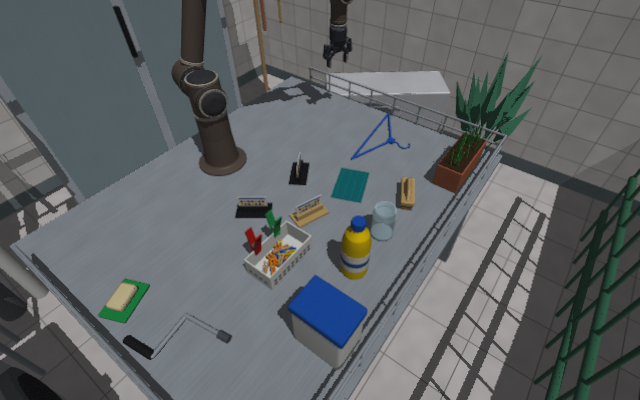

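View pics/top0.png

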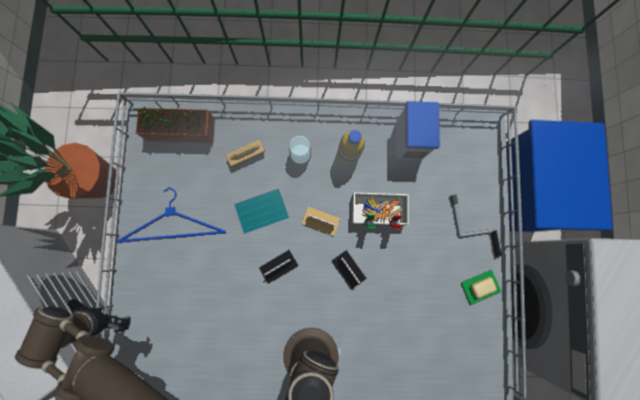

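The scene shows the bamboo stand at (309,212), the mat at (350,184), the red peg at (254,241) and the green peg at (273,224).

Possible look-alikes, in the top view:
- **Stand:** the bamboo one is at (321,222). The black ones at (278,266) and (349,269) and the brush at (245,153) are not it.
- **Peg:** the red one is at (396,222). The green one at (371,224) and the small pegs in the basket are not it.

Next I'll get coarse positions and take one close crop.

```bash
cat > h.py <<'E'
from rig import env, inverse_kinematics, vision, close_job
import cv2, numpy as np
from scipy.spatial.transform import Rotation as Ro
def q2R(q): return Ro.from_quat([q[1],q[2],q[3],q[0]]).as_matrix()
def down(yaw):
    "tool z down, tool y (closing) at angle yaw from world x"
    y=np.array([np.cos(yaw),np.sin(yaw),0]); z=np.array([0,0,-1.]); x=np.cross(y,z)
    q=Ro.from_matrix(np.c_[x,y,z]).as_quat(); return [q[3],q[0],q[1],q[2]]
class Cam:
    def __init__(s,name):
        st=env.state(); c=vision.capture(name); s.f=c["frame"]
        s.K=np.array([[c["fx"],0,c["cx"]],[0,c["fy"],c["cy"]],[0,0,1]]); s.D=np.array([c["k1"],0,0,0])
        if name=="wrist":
            T=np.array(c["T_tool_cam"]); Rt=q2R(st["tcp_rot"])
            Rc=Rt@T[:3,:3]; s.o=Rt@T[:3,3]+st["ee_pos"]; s.R=Rc.T; s.t=-s.R@s.o
        else: s.R=np.array(c["R"]); s.t=np.array(c["t"]); s.o=-s.R.T@s.t
    def rays(s,p):
        u=cv2.undistortPoints(np.float64(p).reshape(-1,1,2),s.K,s.D).reshape(-1,2)
        d=np.c_[u,np.ones(len(u))]@s.R; return d
    def plane(s,p,z):
        d=s.rays(p); return s.o+d*((z-s.o[2])/d[:,2])[:,None]
    def proj(s,X):
        return cv2.projectPoints(np.float64(X).reshape(-1,1,3),cv2.Rodrigues(s.R)[0],s.t,s.K,s.D)[0].reshape(-1,2)
    def blobs(s,lo,hi,box=None,amin=20):
        m=cv2.inRange(cv2.cvtColor(s.f,cv2.COLOR_BGR2HSV),np.array(lo),np.array(hi))
        if box: k=np.zeros_like(m); x0,y0,x1,y1=box; k[y0:y1,x0:x1]=255; m&=k
        cs=cv2.findContours(m,cv2.RETR_EXTERNAL,cv2.CHAIN_APPROX_NONE)[0]
        return sorted([c for c in cs if cv2.contourArea(c)>=amin],key=cv2.contourArea,reverse=True)
def rect(X):
    "centre, long-axis angle, (long, short) of points in the plane"
    (c,(w,h),a)=cv2.minAreaRect(np.float32(np.array(X)[:,:2]))
    if w<h: w,h,a=h,w,a+90
    return np.round(c,1),np.round((a+90)%180-90,1),np.round((w,h),1)
def sv(n,f,box=None,k=1):
    if box: x0,y0,x1,y1=box; f=f[y0:y1,x0:x1]
    cv2.imwrite(f"pics/{n}.png",cv2.resize(f,None,fx=k,fy=k,interpolation=cv2.INTER_CUBIC))
E
python3 - <<'E'
from h import *
t=Cam("top"); 
m=t.blobs((80,100,50),(95,255,255),(220,170,300,250))[0]; print("mat",rect(t.plane(m,1)))
b=t.blobs((12,60,90),(28,255,255),(290,190,350,250)); print("stand",[ (cv2.contourArea(c),rect(t.plane(c,8))) for c in b])
for n,lo,hi in(("red",(0,150,60),(6,255,255)),("green",(55,120,50),(80,255,255))):
  for c in t.blobs(lo,hi,(340,180,420,250),5): print(n,c.mean(0),cv2.contourArea(c),t.plane(c.mean(0),130))
print("basket corners z70",t.plane([[351,192],[410,195],[407,233],[350,232]],70).round())
sv("crop0",t.f,(295,180,425,260),6)
E
```

```text
mat (array([525.3, 201.1]), np.float64(-68.6), array([176.1, 116.4]))
stand [(285.0, (array([492. , -23.5]), np.float64(71.1), array([129.7,  71.3])))]
red [[396.66666667 216.88888889]] 20.0 [[ 504.09503968 -283.03546897  130.        ]]
red [[396.   226.35]] 18.0 [[ 471.33830162 -280.81756967  130.        ]]
green [[370.  225.5]] 21.0 [[ 471.66245002 -190.85792813  130.        ]]
green [[369.94117647 216.88235294]] 17.5 [[ 501.35500882 -190.30711783  130.        ]]
basket corners z70 [[ 596. -130.   70.]
 [ 591. -346.   70.]
 [ 453. -334.   70.]
 [ 450. -129.   70.]]
```

View pics/crop0.png

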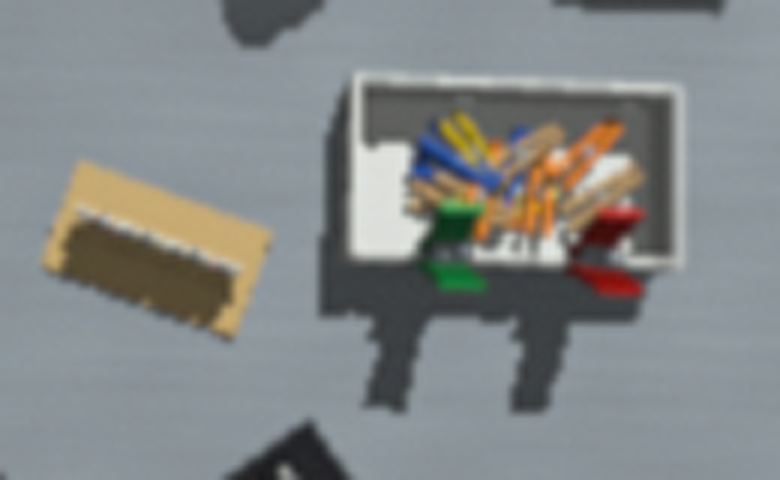

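The crop confirms the choice: the bamboo stand with its white card is at left, and the red peg is the right-hand one on the near wall. The sizes fit: mat 176x116 and stand 130x71. Next I'll refine both with the wrist camera.

Run:
```python
from h import *
r=np.deg2rad
env.move_pose([525,201,230],down(r(21.4)))
c=Cam("wrist"); m=c.blobs((80,100,40),(97,255,255))[0]; print("mat",rect(c.plane(m,1))); sv("mat1",c.f)
env.move_pose([492,-23.5,230],down(r(-18.9)))
c=Cam("wrist"); b=c.blobs((12,60,70),(28,255,255),amin=200); sv("stand1",c.f)
for k in b[:4]: print("stand",cv2.contourArea(k),k.mean(0),rect(c.plane(k,8)))
s=env.state(); print(s["t"],s["joint_positions"],s["ee_pos"])
```

```text
mat (array([524.7, 202.3]), np.float64(-68.6), array([178.1, 119.2]))
stand 6299.0 [[315.83148148 172.67592593]] (array([491.2, -23.1]), np.float64(71.2), array([129.5,  70.7]))
stand 3456.0 [[622.78151261 215.36554622]] (array([ 826.2, -201.7]), np.float64(87.3), array([144.9,  63. ]))
stand 1846.0 [[396.82571429 321.47714286]] (array([ 531.1, -246.5]), np.float64(-82.1), array([129.9,  65.2]))
stand 1507.0 [[542.86538462 175.875     ]] (array([ 740.1, -112. ]), np.float64(54.9), array([91.2, 59. ]))
3.15 [-1.34143775e-01  5.21740141e-02  1.93881250e+00  8.01527650e-04
  1.15007256e+00  1.93409299e-01] [492.50266789 -22.33672957 230.150997  ]
```

View pics/stand1.png

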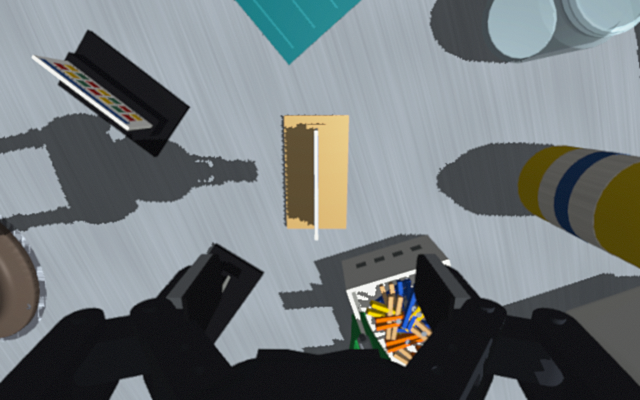

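The mat is at (524.7, 202.3) and the stand at (491.3, -23.2) with its long axis at 71.2°, and both views agree. The wrist picture shows the stand's card edge-on around (317,185), clear of the fingers. Now I'll grasp and slide.

Run:
```python
from h import *
r=np.deg2rad
def p(n): s=env.state(); print(n,round(s["t"],2),np.round(s["ee_pos"],1),round(s["gripper_width"],1),round(s["grip_force"],1),np.round(s["contact_force"],1))
a=down(r(-18.8)); b=down(r(21.4))
env.move_straight([491.3,-23.2,60],a,feed=150); env.move_straight([491.3,-23.2,12],feed=60); env.wait(.2); p("down")
env.grasp(25); env.wait(.2); p("grip")
env.move_straight([524.7,202.3,12],b,feed=70); env.wait(.4); p("slid")
env.let_go(); env.wait(.2); p("open")
env.move_straight([524.7,202.3,230],feed=150); env.wait(.2); p("up")
c=Cam("wrist"); k=c.blobs((12,60,70),(28,255,255),amin=200)[0]; print("stand",rect(c.plane(k,8))); sv("stand2",c.f)
m=c.blobs((80,100,40),(97,255,255)); print("mat",rect(c.plane(np.vstack(m[:2]),1)))
```

```text
down 5.58 [491.7 -23.2  12.4] 85.6 0.0 [0.1 0.6 0.1]
grip 6.39 [491.4 -23.2  12.1] 19.2 26.0 [-0.4  1.   1.7]
slid 10.2 [524.5 202.8  12.1] 19.4 26.6 [-0.5 -3.7  5.3]
open 11.05 [524.7 202.3  12. ] 85.3 0.0 [-0.7  0.3 -0.3]
up 12.85 [524.3 202.2 229.1] 85.7 0.0 [ 0.1  0.2 -0.6]
stand (array([525. , 202.5]), np.float64(-68.5), array([130.2,  70.7]))
mat (array([524.6, 202.8]), np.float64(-68.6), array([177.6, 119.2]))
```

View pics/stand2.png

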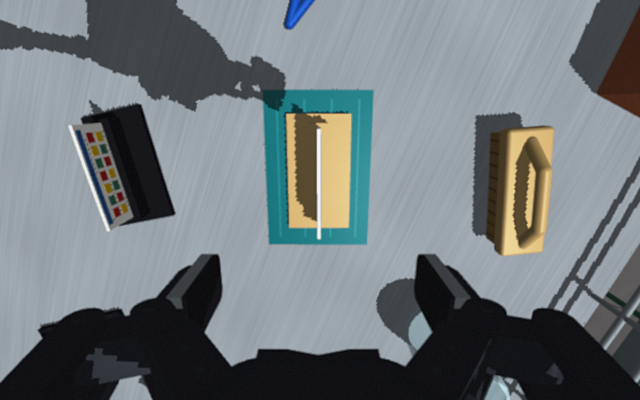

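The stand sits within half a millimetre of the mat centre and about 0.1° off square, and it is free of the gripper. Next I'll look at the red peg.

Run:
```python
from h import *
env.move_straight([524.7,202.3,270],feed=200)
env.move_pose([487,-282,270],down(0)); env.wait(.3)
c=Cam("wrist"); sv("peg1",c.f); hsv=cv2.cvtColor(c.f,cv2.COLOR_BGR2HSV)
import pickle; pickle.dump(c,open("peg1.pkl","wb"))
for n,lo,hi in(("red",(0,150,40),(6,255,255)),("green",(55,120,40),(85,255,255))):
  for k in c.blobs(lo,hi,amin=60)[:4]: print(n,cv2.contourArea(k),cv2.boundingRect(k),c.plane(k.mean(0),147).round(1))
print(env.state()["t"],env.state()["ee_pos"])
```

```text
red 639.5 (287, 165, 27, 46) [[ 473.2 -274.7  147. ]]
red 600.0 (319, 165, 26, 47) [[ 500.8 -275.5  147. ]]
green 806.0 (284, 66, 30, 38) [[ 472.6 -194.8  147. ]]
green 681.5 (320, 67, 28, 36) [[ 501.8 -195.1  147. ]]
15.3667 [ 487.27487304 -281.53971123  270.05808605]
```

View pics/peg1.png

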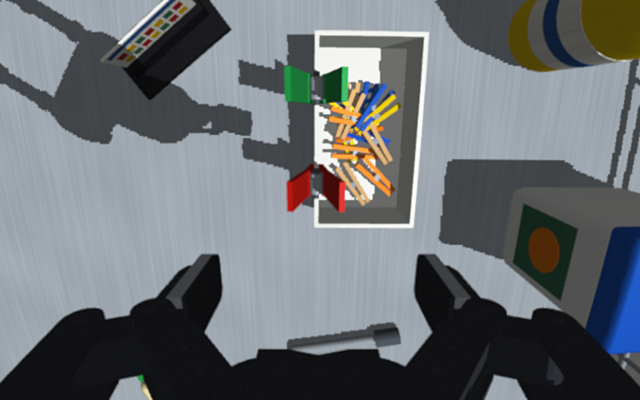

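Run:
```python
from h import *
import pickle; c=pickle.load(open("peg1.pkl","rb"))
for n,lo,hi in(("red",(0,150,40),(6,255,255)),("green",(55,120,40),(85,255,255))):
  for k in c.blobs(lo,hi,amin=60)[:2]:
    k=k[:,0]; left=k[:,0].mean()<316
    e=k[k[:,0]<=k[:,0].min()+1] if left else k[k[:,0]>=k[:,0].max()-1]
    print(n,"outer edge v",e[:,1].min(),e[:,1].max(), c.plane([[e[:,0].min() if left else e[:,0].max()+1,e[:,1].min()],[e[:,0].min() if left else e[:,0].max()+1,e[:,1].max()+1]],147).round(1).tolist())
    print(cv2.approxPolyDP(k.reshape(-1,1,2),3,True)[:,0].tolist())
m=cv2.inRange(c.f,(200,200,200),(255,255,255)); pts=np.argwhere(m)[:,::-1]
pts=pts[(pts[:,0]>300)&(pts[:,0]<440)&(pts[:,1]<235)]
print("rim",rect(c.plane(pts,70)))
# outer -x edge line of the rim
E=np.array([[pts[pts[:,1]==v][:,0].min(),v] for v in list(range(115,150,3))+list(range(212,225,2))+list(range(36,60,3)) if (pts[:,1]==v).any()])
X=c.plane(E,70); f=np.polyfit(X[:,1],X[:,0],1); print("edge slope",f, "x at -282",np.polyval(f,-282),"res",np.abs(X[:,0]-np.polyval(f,X[:,1])).max())
```

```text
red outer edge v 182 210 [[463.1, -270.5, 147.0], [462.4, -295.6, 147.0]]
[[313, 165], [287, 182], [288, 210], [310, 194], [309, 174]]
red outer edge v 182 211 [[511.1, -270.5, 147.0], [511.7, -296.5, 147.0]]
[[320, 165], [324, 173], [323, 195], [343, 211], [344, 182]]
green outer edge v 66 96 [[462.7, -180.2, 147.0], [462.2, -203.0, 147.0]]
[[285, 66], [286, 100], [312, 103], [310, 74]]
green outer edge v 67 100 [[511.4, -180.9, 147.0], [512.0, -206.0, 147.0]]
[[347, 67], [323, 76], [324, 98], [320, 102], [347, 99]]
rim (array([ 540.2, -238.2]), np.float64(89.7), array([200.5, 110.7]))
edge slope [7.08487334e-03 4.87056031e+02] x at -282 485.0580966037433 res 0.3953256406434207
```

The rim fit is 200.5x110.7, which puts the peg at (487.2, -283.2). The tails measured directly give (487.1, -283.2) with a 48.6 mm top width, so the two agree. Now I'll grasp it.

Run:
```python
from h import *
def p(n): s=env.state(); print(n,round(s["t"],2),np.round(s["ee_pos"],1),round(s["gripper_width"],1),round(s["grip_force"],1),np.round(s["contact_force"],1))
a=down(np.deg2rad(-.3)); P=np.array([487.1,-283.2,0])
env.move_straight(P+[0,0,170],a,feed=150); env.move_straight(P+[0,0,113],feed=60); env.wait(.3); p("down")
env.grasp(40); env.wait(.3); p("grip")
env.move_straight(P+[0,0,145],feed=50); p("lift")
env.move_straight(P+[0,0,235],feed=150); env.wait(.2); p("up")
c=Cam("wrist"); sv("peg2",c.f)
t=Cam("scene"); 
for k in t.blobs((0,150,40),(6,255,255),(200,120,330,280),5): print("scene red",cv2.boundingRect(k))
```

```text
down 17.58 [ 487.3 -283.3  113.3] 85.3 0.0 [-0.   0.1  1.1]
grip 18.5 [ 487.1 -283.2  113. ] 18.1 42.4 [-0.4  0.1 -0.8]
lift 19.29 [ 487.  -283.1  144.9] 18.0 42.4 [-0.9 -1.  -0.7]
up 20.24 [ 486.3 -282.7  233.4] 18.1 42.4 [ 0.1  0.1 -0.9]
scene red (243, 207, 16, 27)
```

View pics/peg2.png

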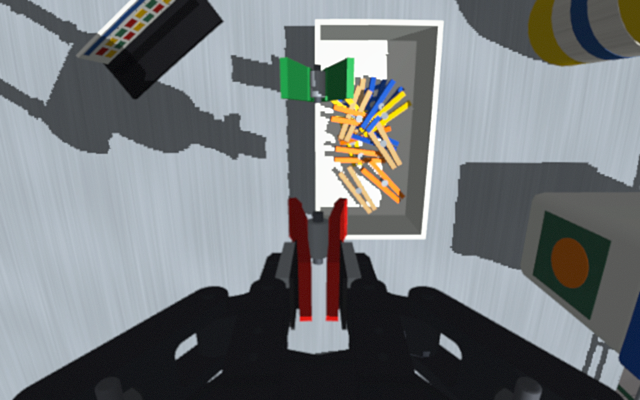

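The peg is off the rim, squeezed fully (18.1 mm). Its tips are symmetric at (293,199) and (344,199), which projects to 61 mm below the TCP as expected. I'll carry it over the card next.

Run:
```python
from h import *
def p(n): s=env.state(); print(n,round(s["t"],2),np.round(s["ee_pos"],1),round(s["gripper_width"],1),round(s["grip_force"],1),np.round(s["contact_force"],1))
b=down(np.deg2rad(21.5)); P=np.array([524.9,202.6,0])
env.move_straight([487.1,-283.2,265],feed=120)
env.move_straight(P+[0,0,265],b,feed=140); env.wait(.2)
env.move_straight(P+[0,0,165],feed=120); env.wait(.3); p("above")
c=Cam("wrist"); sv("over1",c.f)
# where the card's top ends should appear vs. peg tips
print(c.proj(np.array([[524.9,202.6,74]])+np.outer([-52.5,0,52.5],[np.cos(np.deg2rad(111.5)),np.sin(np.deg2rad(111.5)),0])).round())
```

```text
above 25.86 [525.3 202.7 165.7] 17.8 42.4 [ 0.6  0.6 -0.6]
[[316. 268.]
 [316. 205.]
 [316. 133.]]
```

View pics/over1.png

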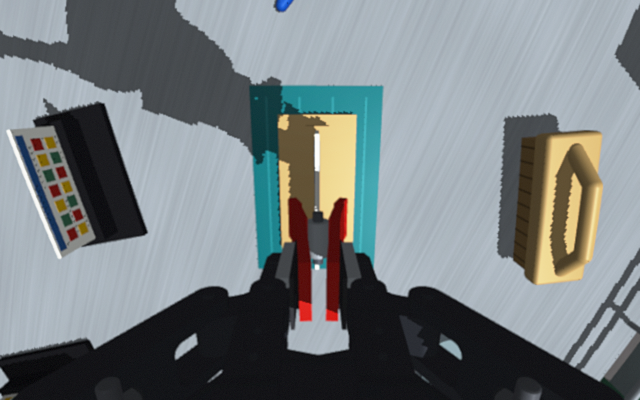

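The card's top edge runs along column 317, ending at row 133 as predicted, midway between the jaws at (293,200) and (344,200). Now I'll lower it.

Run:
```python
from h import *
def p(n): s=env.state(); print(n,round(s["t"],2),np.round(s["ee_pos"],1),round(s["gripper_width"],1),round(s["grip_force"],1),np.round(s["contact_force"],1))
env.move_straight([524.9,202.6,121],feed=40); env.wait(.6); p("down")
c=Cam("wrist"); s=Cam("scene")
a=cv2.resize(c.f[60:360,200:440],None,fx=1.6,fy=1.6); q=s.proj([[525,202,80]])[0].astype(int)
d=cv2.resize(s.f[q[1]-40:q[1]+40,q[0]-30:q[0]+30],(360,480),interpolation=cv2.INTER_CUBIC)
cv2.imwrite("pics/fin.png",np.hstack([a,d]))
k=c.blobs((12,60,70),(28,255,255),amin=200)
```

```text
down 27.76 [524.9 202.6 121. ] 17.6 42.4 [-0.2  0.2 -1. ]
```

View pics/fin.png

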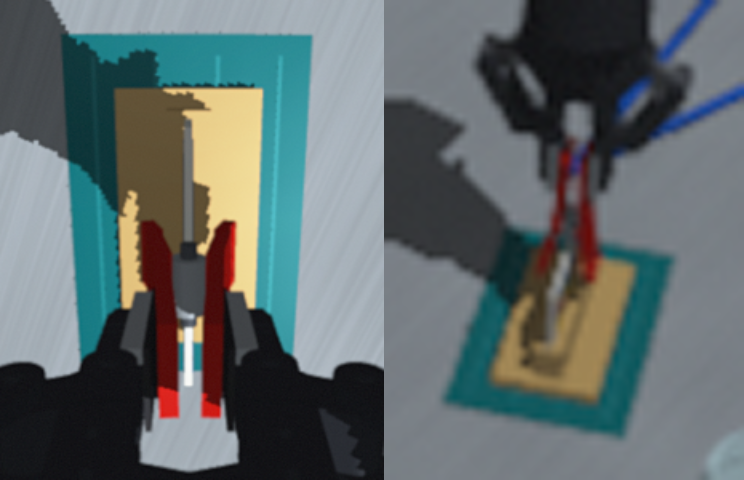

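The jaws stand on either side of the card at left-panel (150,230) and (228,230), with the card's edge in the middle at column 188 and gaps on both sides. The stand is still centred on the mat, and the contact force is near zero.

```bash
python3 -c "
from rig import close_job
print(close_job())"
```

```text
the job is handed in; nothing more can be done
None
```

I handed the job in at about 28 s: the stand is centred and square on the teal mat and let go, and the red peg is held wide open astride the middle of the card's top edge, touching nothing as far as the last pictures and force readings show.

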